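Unlock the welder's feed slide and hold it in its notch

ROBOT

A 6-joint arm with a two-finger parallel gripper is mounted at the origin on a cart in front of the work surface, level with it; the furniture and walls round the work are solid. World frame = base frame: x ahead of the robot, y to its left, z up, the work surface at z = 0. Lengths are in m, angles in rad, forces in N, time in s.
With the tool pointing down it reaches from about 0.325 to 1 m from the base axis. Payload 5.1 kg.
Tool frame: the origin (TCP) lies on the centre line of the jaws, within the pads' length; the fingertips stand 17 mm ahead of it and the grasp point (between the pads) lies 2 mm behind it; z points along the fingers, y is the direction in which the jaws open and shut (so a half turn about z gives the same grasp; the last joint's range is limited). The gripper opens to 85 mm and grips with 20 to 120 N. Pads are 22 mm wide; open, the fingers measure 114 mm over their backs; the gripper's body (76 mm by 85 mm) begins 54 mm behind the grasp point. The pads swing forward as they close: fully open they stand 13 mm farther back than shut.
Start: joints at [-1.39, 0.124, 1.65, -0, 1.367, -0.083], TCP at [0.169, -0.628, 0.248] pointing down, gripper open.
Joint ranges: [-2.61, 2.61], [-1.02, 2.33], [0.03, 2.71], [-1.35, 4.49], [0.32, 2.68], [-2.91, 2.91]. Speed limits (rad/s): [2.57, 2.57, 3.14, 3.14, 3.14, 3.14].

INTERFACE

Orientations are given as a 3x3 rotation matrix whose columns are the frame's x, y, z axes.
In Python, from cell import manip gives the robot as it stands.
- The arm moves only by the shell command python3 -m jog 'ROWS' [FORCE]. ROWS is JSON, a list of rows, each a list of 5 numbers: the shift along the tool's x, y, z in m, then the turn about the tool's z in degrees, then the opening, from -1 (shut) to 1 (fully open). In form: [[x, y, z, yaw, hand], ...]. A call has 1 to 20 rows; each row shifts and turns the pose as measured when the row begins, along the tool's axes as they then stand; what a row does not reach is not made up. A row lasts 1/10 s, in which the tool goes at most 50 mm and 8.59 degrees, less where a joint would pass 70% of its speed; a pose out of reach is approached as far as the arm can. A call with a gripper value outside its range is refused whole. The fingers move at their own pace and stop on an object; FORCE is the grip in N (left out, the last holds). Time passes only in rows, so rows that do not move let the fingers close. It gives the time, the measured TCP pose, the force and the opening at its end, in the units of the state.
- manip.get_obs(): the state, without advancing time (a new reading comes with each control period).
- manip.grab_frame(name): name is "side" or "top"; returns (picture, depth): 384x512x3 uint8, red, green, blue; 384x512 float32, m along the optical axis (not along the pixel's ray), 0 where there is no reading.
- manip.camera_info(name): a dict with "fx", "fy", "cx", "cy" (pixels), "k1" (the pictures are not rectified: a ray, as slopes to the right and down, at radius r is drawn at 1 + k1 r^2 times it, then the intrinsics apply), "view" (4x4, takes a point from world to camera coordinates). Camera axes: x right, y down, z forward; pixel columns grow to the right and rows downward; lengths in m; the calibration is good to about 2 mm. A picture is of the moment at which its call begins. camera_info takes no time and is no camera call.
- manip.job_done(): hands the job in, once; it reports no verdict.
The state is a dict: "clock": time; "joint_pos": joint angles; "qd": joint speeds; "effort": joint torques, N m; "tool_pos": TCP position; "ee_rot": TCP orientation; "ft_force": force on the tool from outside, world axes, zero at the start; "ft_torque": the same for the moment, N m; "opening": finger opening in m.
Only numpy, scipy, OpenCV 4.12 (cv2) and the standard library are available. Lean on these libraries where they do the work, as an engineer would, in place of code of your own. Each camera call takes 0.05 s, during which the arm holds its last target.

TASK

The loaded feed slide beside the spot welder is locked by a plug standing in its rail: pull the plug straight up out of its sprung socket and set it down on the worktop, clear of the slide. Then take the slide's black handle and slide it along the rail towards the welder until it clicks into the ball catch, without running on past the notch. Finish while still gripping the handle, holding the slide steady in the notch for the weld; leave the other things on the bench where they are.

Things in the scene. Friction and masses are not known exactly. Their poses are not given: they have to be found in the camera images.
- bed: Fixed steel slide bed: base plate 90 x 284 x 12 mm (x, y, z), along its middle a rail bar 44 mm wide, top 30 mm above the worktop. Origin: on the worktop under the plug's socket, on the rail's centre line. Own -y runs along the rail towards the welder (the feed direction), +x away from the robot, z up. The worktop at own x -65 to -110, y -35 to +50 mm is empty.
- plug_grip (a point): Centre of the locking plug's grip, right above the bed's origin, 53 mm above the worktop when seated. Upright black ribbed grip 18 (bed x) by 26 (bed y) by 36 mm high, axes parallel to the bed's. The plug's lower end is 40.5 mm below this point, its top 19.5 mm above.
- plug: The loose locking plug, about 70 g; origin and axes as plug_grip. Below the grip: a steel collar 26 x 28 x 5 mm resting on the rail bar and a square 13.6 mm shank, 17.5 mm deep in the socket. Sprung balls hold it: about 13 N straight up releases it within the first 3 mm, then it comes out easily.
- carriage: The feed slide: aluminium saddle 66 (bed x) by 90 mm (bed y), top 40 mm above the worktop, captive on the rail, sliding only along bed y, friction about 1.5 N. A copper terminal is fixed on its welder end (under 55 mm high). Origin: worktop level, under its middle; axes as the bed's. Starts 81 to 96 mm from the bed's origin, away from the welder; the plug blocks its way.
- carriage_grip (a point): Point on the carriage's handle at which to grip, 64 mm above the worktop, over the carriage's middle: a black upright handle 18 mm (bed x) by 26 mm (bed y), from 44 to 84 mm above the worktop, standing on a 30 x 34 mm foot plate.
- notch (a point): Where carriage_grip is when the carriage sits in the notch (64 mm above catch's origin, axes as the bed's). The ball meets the carriage's end 45 mm before the notch and rubs along it lightly (1 to 3 N), then within 4 mm of the notch pulls the carriage to the centre; some 7 N pushes it out again. The rail's end stop is 15 to 45 mm past the notch.
- gauge_block: Grey steel gauge block 22 x 52 x 14 mm lying on the robot's side of the slide, near its welder end; bystander. Origin at the centre of its underside.
- tape_roll: Roll of black tape 53 x 51 x 19 mm behind the slide; bystander. Origin at the centre of its underside.
- tip_standing: Copper electrode tip 16 mm across, 38 mm high, standing upright on the robot's side of the slide, away from the welder; bystander. Origin at the centre of its underside.
- catch: The ball catch: dark steel block 22 x 24 mm, top 32 mm above the worktop, with a brass screw, on the robot's side of the rail, 45 to 75 mm (along bed y) from the bed's origin towards the welder. Its sprung 10 mm steel ball drops into the V notch at the middle of the carriage's side. Origin: on the rail's centre line beside it, worktop level; axes as the bed's.
- side_cutters: Side cutters with sleeved handles, 49 x 132 x 10 mm, lying behind the slide, away from the welder; bystander. Origin at the centre of its underside.
There are look-alikes about, which are no part of the job. There is more than one size of the plug; the one meant has the size given above.

How it is judged:
By the outcome, as a careful person would: the job done as asked, in the order asked, and still so for the second after the job is handed in, while the arm keeps its last pose, push and grip.
It also fails if it takes over 51 s, if anything falls off the work surface, if the arm or the gripper's body presses on something with over 40 N, if the wrist force passes 120 N, or if a joint passes its speed limit or range.

## Working session

There is one attempt and no reset: what is moved stays moved. The work goes in short steps, Python scripts to look and compute and a shell command to move; the robot and the scene stay as the last step left them, time stands still between calls to the robot, and variables do not carry over. Pictures are saved under pics/ and viewed, and the job is handed in when it is done.

```bash
ls; mkdir -p pics
python3 - <<'E'
from cell import manip
import cv2,numpy as np
o=manip.get_obs()
for k,v in o.items(): print(k,np.round(np.array(v),4).tolist())
for n in("side","top"):
    im,d=manip.grab_frame(n); np.savez(f'pics/{n}0.npz',im=im,d=d)
    cv2.imwrite(f'pics/{n}0.png',cv2.resize(im[:,:,::-1],(768,576),interpolation=cv2.INTER_CUBIC))
    c=manip.camera_info(n); print(n,{k:np.round(np.array(v),4).tolist() for k,v in c.items()})
E
```

```text
pics
clock 0.0
joint_pos [-1.3896, 0.1245, 1.6517, -0.0, 1.3675, -0.0826]
qd [-0.0023, -0.002, 0.002, 0.0007, -0.0013, 0.0016]
effort [0.0004, -42.3616, -36.5451, -0.0, 0.0071, -0.0]
tool_pos [0.1694, -0.6269, 0.247]
ee_rot [[0.9654, 0.2608, -0.0004], [0.2608, -0.9654, 0.0021], [0.0002, -0.0021, -1.0]]
ft_force [0.8233, -0.2581, -0.097]
ft_torque [-0.0084, -0.0003, 0.007]
opening 0.0853
side {'fx': 485.8109, 'fy': 485.8109, 'cx': 248.5713, 'cy': 196.1833, 'k1': -0.0443, 'view': [[-0.9511, -0.3088, -0.0076, 0.5641], [-0.1571, 0.5049, -0.8488, -0.0041], [0.2659, -0.8061, -0.5287, 1.017], [0.0, 0.0, 0.0, 1.0]]}
top {'fx': 426.8372, 'fy': 426.8372, 'cx': 258.9094, 'cy': 187.2166, 'k1': 0.0482, 'view': [[-0.0725, -0.9974, 0.0046, 0.3245], [-0.976, 0.07, -0.2062, 0.469], [0.2053, -0.0194, -0.9785, 0.8879], [0.0, 0.0, 0.0, 1.0]]}
```

View pics/side0.png

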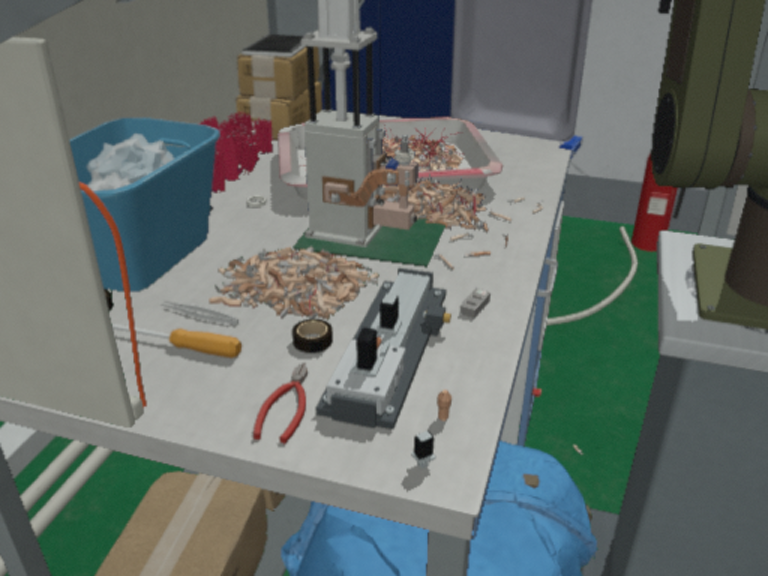

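View pics/top0.png

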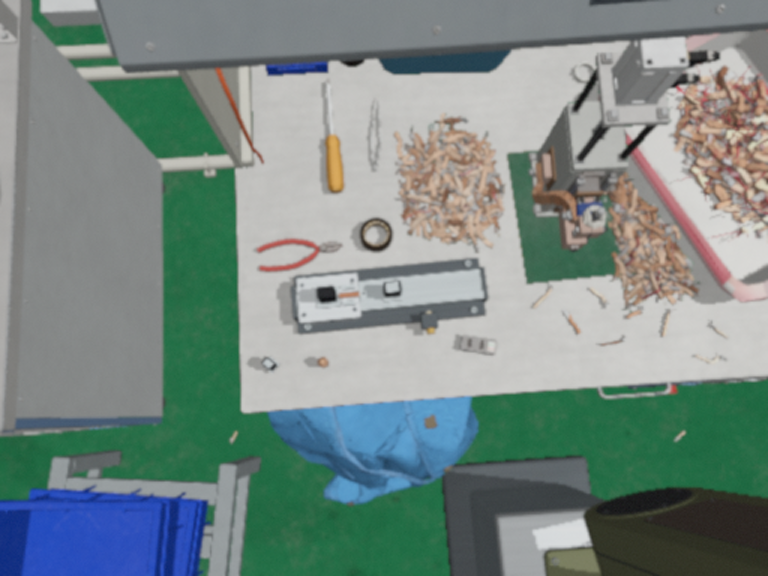

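```bash
cat > h.py <<'E'
import numpy as np,cv2
from cell import manip
def ray(n,u,v):
    c=manip.camera_info(n); x=(u-c['cx'])/c['fx']; y=(v-c['cy'])/c['fy']
    X,Y=x,y
    for _ in range(20):
        s=1+c['k1']*(X*X+Y*Y); X,Y=x/s,y/s
    V=np.array(c['view']); R=V[:3,:3]; t=V[:3,3]
    return -R.T@t, R.T@np.array([X,Y,1.])
def onplane(n,u,v,z):
    o,d=ray(n,u,v); return o+d*(z-o[2])/d[2]
def pt(n,u,v,dep):
    o,d=ray(n,u,v); return o+d*dep
def tri(us,ut):
    o1,d1=ray('side',*us);o2,d2=ray('top',*ut)
    s=np.linalg.lstsq(np.c_[d1,-d2],o2-o1,rcond=None)[0]
    a=o1+d1*s[0];b=o2+d2*s[1]; return (a+b)/2,np.linalg.norm(a-b)
def proj(n,p):
    c=manip.camera_info(n);V=np.array(c['view']); q=V[:3,:3]@p+V[:3,3]; x,y=q[:2]/q[2]; s=1+c['k1']*(x*x+y*y)
    return c['cx']+c['fx']*x*s,c['cy']+c['fy']*y*s
E
python3 - <<'E'
import numpy as np,cv2
t=np.load('pics/top0.npz');s=np.load('pics/side0.npz')
a=t['im'][160:260,155:345,::-1]; cv2.imwrite('pics/tc.png',cv2.resize(a,None,fx=4.2,fy=4.2,interpolation=cv2.INTER_CUBIC))
a=s['im'][170:320,195:330,::-1]; cv2.imwrite('pics/sc.png',cv2.resize(a,None,fx=4,fy=4,interpolation=cv2.INTER_CUBIC))
E
```

```text
(no output)
```

View pics/tc.png

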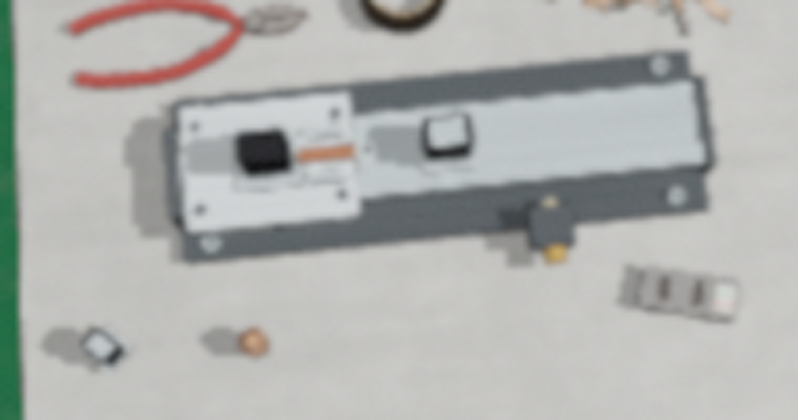

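View pics/sc.png

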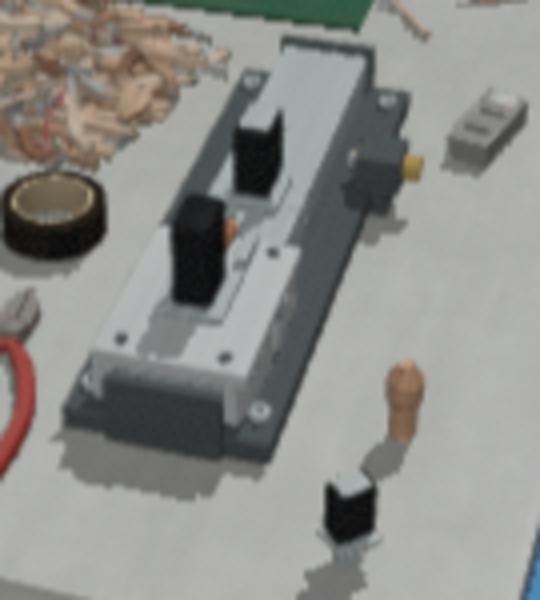

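Run:
```python
from h import *
t=np.load('pics/top0.npz');s=np.load('pics/side0.npz')
f=lambda u,v,z:onplane('top',155+u/4.2,160+v/4.2,z)
g=lambda u,v,z:onplane('side',195+u/4,170+v/4,z)
p=f(447,132,.0725);h=f(265,149,.084)
print('plug',p,'handle',h)
print('plug side',g(259,122,.0725),'handle side',g(198,205,.084))
for n,(a,b,z) in dict(base_lo=((187,262),(708,210),.012),rail_hi=((400,110),(690,80),.03),rail_lo=((400,195),(705,165),.03),car_hi=((185,103),(350,92),.04),car_lo=((188,232),(360,215),.04)).items():
    A=f(*a,z);B=f(*b,z);d=B-A
    # line dir: bed -y approx world -y ; 
    print(n,A,B,np.degrees(np.arctan2(d[0],-d[1])))
print('screw/catch',f(550,225,.032), 'ball',f(550,202,.025),'catch side',g(378,155,.032))
d=p-h; print('dir p-h',np.degrees(np.arctan2(d[0],-d[1])),np.linalg.norm(d[:2]))
# depth-based
for (n,u,v) in (('top',155+447/4.2,160+132/4.2),('top',155+265/4.2,160+149/4.2),('top',155+620/4.2,160+130/4.2)):
    dd=t['d'][int(round(v))-1:int(round(v))+2,int(round(u))-1:int(round(u))+2]; print(pt(n,u,v,np.median(dd)))
print('tip',f(255,340,.036),'fake',f(100,345,.06),'gauge',f(680,293,.014),'tape',f(402,0,.019))
```

```text
plug [0.47652326 0.28569931 0.0725    ] handle [0.47211286 0.37725473 0.084     ]
plug side [0.47625219 0.29345069 0.0725    ] handle side [0.47649388 0.37872058 0.084     ]
base_lo [0.42809305 0.42748936 0.012     ] [0.43600103 0.14768159 0.012     ] 1.6188721018354444
rail_hi [0.49869799 0.30872501 0.03      ] [0.50396096 0.15300137 0.03      ] 1.9356801896768276
rail_lo [0.45297096 0.3118557  0.03      ] [0.45746235 0.14978705 0.03      ] 1.5874269797367493
car_hi [0.50841818 0.42137009 0.04      ] [0.50814302 0.33438122 0.04      ] -0.18123653586828692
car_lo [0.43987276 0.42278955 0.04      ] [0.44230958 0.33329297 0.04      ] 1.5596680917978247
screw/catch [0.4311142  0.23446867 0.032     ] ball [0.44435275 0.23286039 0.025     ] catch side [0.4323952  0.24351881 0.032     ]
dir p-h 2.7579116966956914 0.09166158886721314
[0.47628666 0.28572912 0.07368825]
[0.47246948 0.37739726 0.08218708]
[0.47928595 0.19296981 0.03104149]
tip [0.3820307  0.39137657 0.036     ] fake [0.38311659 0.46651815 0.06      ] gauge [0.39254088 0.16745918 0.014     ] tape [0.56222838 0.30344352 0.019     ]
```

Run:
```python
from h import *
th=np.radians(1.7)
for n in('top','side'):
    z=np.load(f'pics/{n}0.npz'); d=z['d']
    P=[]
    for v in range(384):
        for u in range(512):
            if d[v,u]>0.2 and d[v,u]<1.6: 
                P.append((u,v))
    P=np.array(P)
    c=manip.camera_info(n)
    x=(P[:,0]-c['cx'])/c['fx'];y=(P[:,1]-c['cy'])/c['fy'];X,Y=x,y
    for _ in range(10):
        q=1+c['k1']*(X*X+Y*Y);X,Y=x/q,y/q
    D=d[P[:,1],P[:,0]];V=np.array(c['view'])
    W=(np.c_[X*D,Y*D,D]-V[:3,3])@V[:3,:3]
    np.savez(f'pics/{n}W.npz',W=W,P=P)
    ex=np.array([np.cos(th),np.sin(th)]);ey=np.array([-np.sin(th),np.cos(th)])
    b=np.c_[W[:,:2]@ex,W[:,:2]@ey,W[:,2]]
    def rep(name,m):
        q=b[m]; lo,hi=np.percentile(q,3,0),np.percentile(q,97,0); mid=(lo+hi)/2
        print(n,name,m.sum(),'bed-aligned',lo.round(4),hi.round(4),'mid world',(mid[0]*ex+mid[1]*ey).round(4))
    R=(W[:,0]>.45)&(W[:,0]<.505)
    rep('plugbody',R&(W[:,1]>.25)&(W[:,1]<.32)&(W[:,2]>.045)&(W[:,2]<.085))
    rep('plugtop',R&(W[:,1]>.25)&(W[:,1]<.32)&(W[:,2]>.0685)&(W[:,2]<.085))
    rep('handle',R&(W[:,1]>.345)&(W[:,1]<.41)&(W[:,2]>.055)&(W[:,2]<.095))
    rep('handletop',R&(W[:,1]>.345)&(W[:,1]<.41)&(W[:,2]>.08)&(W[:,2]<.095))
    rep('rail',R&(W[:,1]>.16)&(W[:,1]<.26)&(W[:,2]>.024)&(W[:,2]<.04))
    rep('catch',(W[:,0]>.41)&(W[:,0]<.45)&(W[:,1]>.2)&(W[:,1]<.27)&(W[:,2]>.022)&(W[:,2]<.04))
    print('table z',np.median(W[(W[:,0]>.35)&(W[:,0]<.41)&(W[:,1]>.25)&(W[:,1]<.36),2]))
```

```text
top plugbody 122 bed-aligned [0.4762 0.2615 0.0497] [0.4935 0.2852 0.0753] mid world [0.4765 0.2876]
top plugtop 91 bed-aligned [0.4771 0.2615 0.0694] [0.4937 0.2848 0.0754] mid world [0.4771 0.2874]
top handle 131 bed-aligned [0.4766 0.3541 0.0591] [0.4935 0.3782 0.0863] mid world [0.474  0.3804]
top handletop 99 bed-aligned [0.477  0.3548 0.0803] [0.4938 0.3782 0.0869] mid world [0.4743 0.3807]
top rail 886 bed-aligned [0.4641 0.1488 0.0268] [0.5063 0.2426 0.0331] mid world [0.4792 0.21  ]
top catch 143 bed-aligned [0.4202 0.2113 0.0245] [0.451  0.2338 0.0351] mid world [0.4288 0.2354]
table z 8.678599174320861e-05
side plugbody 217 bed-aligned [0.4781 0.2646 0.046 ] [0.4957 0.2881 0.0729] mid world [0.4785 0.2906]
side plugtop 74 bed-aligned [0.4793 0.2646 0.0686] [0.4947 0.2862 0.0735] mid world [0.4786 0.2897]
side handle 285 bed-aligned [0.4782 0.3573 0.0565] [0.4946 0.3822 0.0845] mid world [0.4752 0.384 ]
side handletop 109 bed-aligned [0.4784 0.3567 0.0806] [0.495  0.381  0.0849] mid world [0.4756 0.3831]
side rail 473 bed-aligned [0.4657 0.1489 0.0274] [0.5072 0.2407 0.0313] mid world [0.4804 0.2092]
side catch 158 bed-aligned [0.4217 0.2133 0.0227] [0.4525 0.2361 0.0327] mid world [0.4303 0.2376]
table z -0.0005891104261045933
```

Run:
```python
from h import *
for n in('top','side'):
    W=np.load(f'pics/{n}W.npz')['W']
    print(n)
    for x0 in np.arange(.2,.8,.1):
        r=[]
        for y0 in np.arange(-.7,.6,.1):
            m=(W[:,0]>x0)&(W[:,0]<x0+.1)&(W[:,1]>y0)&(W[:,1]<y0+.1)&(W[:,2]<.6)
            r.append(f"{np.percentile(W[m,2],98):.2f}" if m.sum()>3 else ' -- ')
        print(f'{x0:.1f}',r)
```

```text
top
0.2 [' -- ', ' -- ', ' -- ', ' -- ', ' -- ', ' -- ', '0.34', '-0.57', '-0.23', '-0.23', '-0.25', '-0.27', '-0.34']
0.3 [' -- ', ' -- ', '-0.42', '-0.22', '0.00', '0.01', '0.00', '0.00', '0.02', '0.00', '0.03', '0.04', '0.00']
0.4 [' -- ', ' -- ', ' -- ', ' -- ', '0.05', '0.05', '0.05', '0.01', '0.03', '0.07', '0.08', '0.04', '0.00']
0.5 [' -- ', ' -- ', ' -- ', ' -- ', '0.03', '0.06', '0.31', '0.31', '0.03', '0.02', '0.04', '0.02', '0.00']
0.6 [' -- ', ' -- ', ' -- ', '0.05', '0.05', '0.05', '0.47', '0.48', '0.48', '0.49', '0.49', '0.49', '0.49']
0.7 [' -- ', ' -- ', ' -- ', '0.04', '0.04', '0.03', '0.05', '0.00', '0.03', '0.03', '0.02', '0.25', '0.28']
0.8 [' -- ', ' -- ', ' -- ', '0.05', '0.05', '0.00', '0.01', '0.07', '0.08', '0.07', '0.03', '0.03', '0.11']
side
0.2 [' -- ', ' -- ', ' -- ', ' -- ', ' -- ', ' -- ', '0.37', ' -- ', '-0.23', '-0.23', '-0.25', ' -- ', ' -- ']
0.3 [' -- ', '0.28', '0.28', '0.00', '0.00', '0.00', '0.00', '0.00', '0.01', '0.00', '0.01', '0.04', '0.00']
0.4 [' -- ', '0.27', '0.00', '0.05', '0.05', '0.05', '0.05', '0.01', '0.03', '0.07', '0.08', '0.04', '0.00']
0.5 [' -- ', '0.26', '0.05', '0.05', '0.05', '0.06', '0.31', '0.30', '0.03', '0.02', '0.04', '0.04', '0.00']
0.6 [' -- ', ' -- ', '0.05', '0.05', '0.05', ' -- ', '0.34', '0.35', '0.03', '0.03', '0.02', '0.20', '0.44']
0.7 [' -- ', ' -- ', ' -- ', '0.05', ' -- ', '0.05', '0.05', '0.00', '0.03', '0.02', '0.02', '0.27', '0.43']
0.8 [' -- ', '0.25', '0.19', '0.18', '0.05', '0.07', '0.01', '0.17', '0.17', '0.17', '0.17', '-0.45', '0.20']
```

Run:
```python
from h import *
z=np.load('pics/sideW.npz');W,P=z['W'],z['P']
m=(W[:,1]<-.45)&(W[:,0]<.55)&(W[:,2]>.02)&(W[:,2]<.6)
print(m.sum(),W[m].min(0),W[m].max(0),P[m].min(0),P[m].max(0))
def tw(ax,ay):
    x=np.array([.9654,.2608]);y=np.array([.2608,-.9654]);d=np.array([ax,ay]);return d@x,d@y
w=[(.169,-.627),(.2,-.40),(.34,-.15),(.36,0),(.40,.15),(.478,.289)]
for a,b in zip(w,w[1:]): print(a,b,np.round(tw(b[0]-a[0],b[1]-a[1]),4))
```

```text
6302 [ 0.17152493 -0.67697392  0.02000179] [ 0.54999997 -0.45190585  0.28954434] [307   0] [447  90]
(0.169, -0.627) (0.2, -0.4) [ 0.0891 -0.2111]
(0.2, -0.4) (0.34, -0.15) [ 0.2004 -0.2048]
(0.34, -0.15) (0.36, 0) [ 0.0584 -0.1396]
(0.36, 0) (0.4, 0.15) [ 0.0777 -0.1344]
(0.4, 0.15) (0.478, 0.289) [ 0.1116 -0.1138]
```

```bash
python3 -m jog '[[0.018,-0.042,0,0,1],[0.018,-0.042,0,0,1],[0.018,-0.042,0,0,1],[0.018,-0.042,0,0,1],[0.018,-0.042,0,0,1],[0.033,-0.034,0,0,1],[0.033,-0.034,0,0,1],[0.033,-0.034,0,0,1],[0.033,-0.034,0,0,1],[0.033,-0.034,0,0,1],[0.033,-0.034,0,0,1],[0.019,-0.046,0,0,1],[0.019,-0.046,0,0,1],[0.019,-0.046,0,0,1]]'
```

```text
clock: 1.5
tool_pos: [0.3616, 0.0111, 0.2427]
ee_rot: [[0.969, 0.246, 0.0], [0.246, -0.969, 0.012], [0.003, -0.011, -1.0]]
ft_force: [0.6, -0.1, -0.2]
opening: 0.0858
```

```bash
python3 -m jog '[[0.026,-0.034,0,0,1],[0.026,-0.034,0,0,1],[0.026,-0.034,0,0,1],[0.026,-0.034,0,0,1],[0.026,-0.034,0,0,1],[0.026,-0.034,0,0,1],[0.026,-0.034,0,0,1],[0,0,0,-8.5,1],[0,0,0,-8.5,1],[0,0,0,-8.5,1],[0,0,0,-8.5,1],[0,0,0,-8.5,1],[0,0,0,-8.5,1],[0,0,0,-8.5,1],[0,0,0,-8.5,1],[0,0,0,-8.5,1]]' 60
cat > d.py <<'E'
import sys
from h import *
# usage d.py x y z yawdeg(tool x world angle)
o=manip.get_obs();R=np.array(o['ee_rot']);p=np.array(o['tool_pos']);t=np.array([float(a) for a in sys.argv[1:4]])
yaw=np.degrees(np.arctan2(R[1,0],R[0,0]))
print('clock',round(o['clock'],2),'pos',p.round(4),'yaw',yaw.round(2),'tilt',R[:2,2].round(4),'shift tool',(R.T@(t-p)).round(4),'turn',round(yaw-float(sys.argv[4]),2),'F',np.round(o['ft_force'],1),'op',round(o['opening'],4))
E
python3 d.py .4776 .289 .15 91.7
```

```text
clock: 3.1
tool_pos: [0.4755, 0.3068, 0.2355]
ee_rot: [[-0.039, 0.999, -0.011], [0.999, 0.039, 0.005], [0.005, -0.011, -1.0]]
ft_force: [0.4, 0.7, -0.8]
opening: 0.0858
clock 3.1 pos [0.4755 0.3068 0.2355] yaw 92.26 tilt [-0.011   0.0046] shift tool [-0.0183  0.0023  0.0854] turn 0.56 F [ 0.4  0.7 -0.8] op 0.0858
```

```bash
python3 -m jog '[[-0.006,0.001,0.029,0.5,1],[-0.006,0.001,0.029,0,1],[-0.005,0.0,0.03,0,1],[0,0,0.01,0,1],[0,0,0,0,1],[0,0,0,0,1]]'; python3 d.py .4776 .289 .057 91.7
python3 - <<'E'
from h import *
for n,(a,b,c,e) in dict(side=(120,320,180,340),top=(150,270,150,350)).items():
    im,_=manip.grab_frame(n); cv2.imwrite(f'pics/{n}1.png',cv2.resize(im[a:b,c:e,::-1],None,fx=3.5 if n=='top' else 3,fy=3.5 if n=='top' else 3,interpolation=cv2.INTER_CUBIC))
E
```

```text
clock: 3.7
tool_pos: [0.477, 0.2903, 0.1347]
ee_rot: [[-0.034, 0.999, -0.011], [0.999, 0.034, 0.005], [0.006, -0.01, -1.0]]
ft_force: [-0.1, 0.0, 1.0]
opening: 0.0855
clock 3.7 pos [0.477  0.2903 0.1347] yaw 91.93 tilt [-0.0106  0.0052] shift tool [-0.0017  0.0014  0.0777] turn 0.23 F [-0.1  0.   1. ] op 0.0855
```

View pics/side1.png

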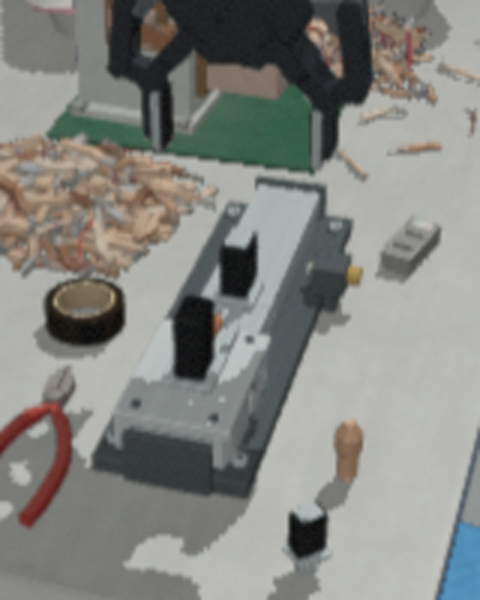

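View pics/top1.png

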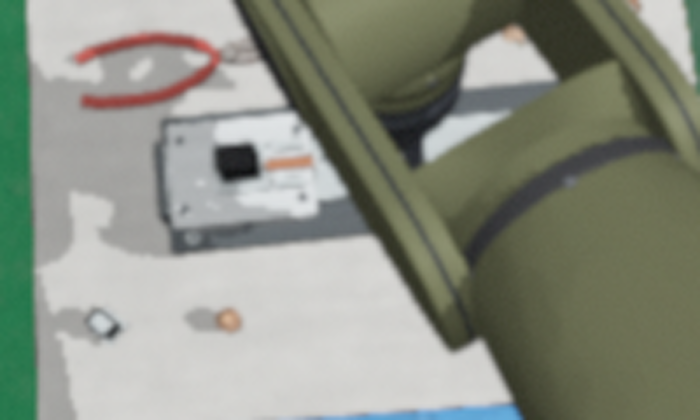

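```bash
python3 -m jog '[[-0.0017,0.0014,0.025,0,0.6],[0,0,0.025,0,0.3],[0,0,0.02,0,0],[0,0,0.006,0,0],[0,0,0,0,0]]'; python3 d.py .4776 .289 .057 91.7
```

```text
clock: 4.3
tool_pos: [0.4852, 0.2935, 0.0677]
ee_rot: [[-0.035, 0.999, 0.008], [0.999, 0.035, 0.014], [0.014, 0.008, -1.0]]
ft_force: [-0.5, -0.1, 0.6]
opening: 0.0427
clock 4.3 pos [0.4852 0.2935 0.0677] yaw 92.01 tilt [0.0075 0.014 ] shift tool [-0.0044 -0.0078  0.0106] turn 0.31 F [-0.5 -0.1  0.6] op 0.0427
```

```bash
python3 -m jog '[[-0.004,-0.008,0.002,0,0],[0,0,0,0,0]]'; python3 d.py .4776 .289 .057 91.7
```

```text
clock: 4.5
tool_pos: [0.4783, 0.2899, 0.0681]
ee_rot: [[-0.035, 0.999, 0.011], [0.999, 0.035, 0.016], [0.015, 0.011, -1.0]]
ft_force: [-0.2, 0.3, 0.3]
opening: 0.0427
clock 4.5 pos [0.4783 0.2899 0.0681] yaw 92.03 tilt [0.0109 0.0156] shift tool [-0.001  -0.0009  0.0111] turn 0.33 F [-0.2  0.3  0.3] op 0.0427
```

```bash
python3 -m jog '[[-0.001,-0.001,0.006,0,0],[0,0,0.005,0,0],[0,0,0,0,0]]'; python3 d.py .4776 .289 .057 91.7
```

```text
clock: 4.8
tool_pos: [0.4786, 0.2895, 0.059]
ee_rot: [[-0.036, 0.999, 0.015], [0.999, 0.035, 0.018], [0.017, 0.016, -1.0]]
ft_force: [0.3, -0.3, -0.9]
opening: 0.0428
clock 4.8 pos [0.4786 0.2895 0.059 ] yaw 92.04 tilt [0.0154 0.0177] shift tool [-0.0005 -0.001   0.0019] turn 0.34 F [ 0.3 -0.3 -0.9] op 0.0428
```

```bash
python3 -m jog '[[0,-0.001,0.001,0,-1],[0,0,0,0,-1],[0,0,0,0,-1],[0,0,0,0,-1],[0,0,0,0,-1]]' 60; python3 d.py .4776 .289 .057 91.7
```

```text
clock: 5.3
tool_pos: [0.4779, 0.2896, 0.058]
ee_rot: [[-0.035, 0.999, 0.016], [0.999, 0.035, 0.018], [0.017, 0.016, -1.0]]
ft_force: [-1.0, -0.2, -0.3]
opening: 0.0166
clock 5.3 pos [0.4779 0.2896 0.058 ] yaw 92.03 tilt [0.0156 0.0176] shift tool [-0.0006 -0.0003  0.0009] turn 0.33 F [-1.  -0.2 -0.3] op 0.0166
```

```bash
python3 -m jog '[[0,0,-0.004,0,-1],[0,0,-0.006,0,-1],[0,0,-0.008,0,-1]]' 80; python3 d.py .4776 .289 .1 91.7
```

```text
clock: 5.6
tool_pos: [0.4768, 0.2888, 0.0718]
ee_rot: [[-0.035, 0.999, 0.016], [0.999, 0.035, 0.018], [0.017, 0.016, -1.0]]
ft_force: [1.7, 1.1, -0.4]
opening: 0.017
clock 5.6 pos [0.4768 0.2888 0.0718] yaw 92.01 tilt [0.0157 0.0179] shift tool [ 0.0007  0.0013 -0.0282] turn 0.31 F [ 1.7  1.1 -0.4] op 0.017
```

```bash
python3 -m jog '[[0.001,0.001,-0.02,0,-1],[0,0,-0.02,0,-1],[0,0,-0.01,0,-1],[0,0,0,0,-1]]'; python3 d.py .39 .2915 .11 91.7
python3 - <<'E'
from h import *
im,_=manip.grab_frame('side'); cv2.imwrite('pics/side2.png',cv2.resize(im[120:320,180:340,::-1],None,fx=3,fy=3,interpolation=cv2.INTER_CUBIC))
E
```

```text
clock: 6.0
tool_pos: [0.4768, 0.2889, 0.1258]
ee_rot: [[-0.035, 0.999, 0.015], [0.999, 0.035, 0.018], [0.017, 0.015, -1.0]]
ft_force: [-0.1, -0.2, -0.2]
opening: 0.0166
clock 6.0 pos [0.4768 0.2889 0.1258] yaw 92.01 tilt [0.0148 0.0177] shift tool [ 0.0053 -0.0869  0.0145] turn 0.31 F [-0.1 -0.2 -0.2] op 0.0166
```

View pics/side2.png

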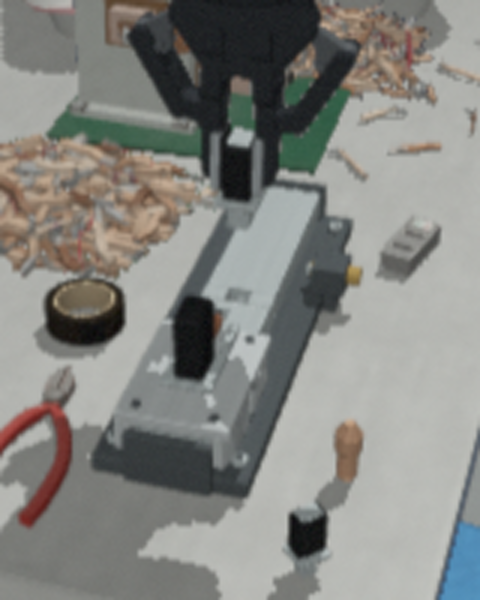

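```bash
python3 -m jog '[[0.0015,-0.03,0.0,0,-1],[0.0015,-0.03,0,0,-1],[0.001,-0.027,0.005,0,-1],[0,0,0.01,0,-1],[0,0,0.02,0,-1],[0,0,0.02,0,-1],[0,0,0,0,-1]]'; python3 d.py .39 .2915 .0455 91.7
```

```text
clock: 6.75
tool_pos: [0.3854, 0.2888, 0.0616]
ee_rot: [[-0.034, 0.999, 0.008], [0.999, 0.034, 0.014], [0.013, 0.008, -1.0]]
ft_force: [-0.5, 0.1, -0.5]
opening: 0.0166
clock 6.75 pos [0.3854 0.2888 0.0616] yaw 91.97 tilt [0.008  0.0135] shift tool [0.0024 0.0046 0.0161] turn 0.27 F [-0.5  0.1 -0.5] op 0.0166
```

```bash
python3 -m jog '[[0.001,0.002,0.006,0,-1],[0.001,0.002,0.005,0,-1],[0,0,0.002,0,-1],[0,0,0,0,-1]]'; python3 d.py .39 .2915 .0455 91.7
```

```text
clock: 7.15
tool_pos: [0.3915, 0.2915, 0.0483]
ee_rot: [[-0.033, 0.999, 0.009], [0.999, 0.033, 0.014], [0.013, 0.009, -1.0]]
ft_force: [0.1, -0.3, -0.4]
opening: 0.0168
clock 7.15 pos [0.3915 0.2915 0.0483] yaw 91.92 tilt [0.0087 0.0137] shift tool [ 0.     -0.0015  0.0028] turn 0.22 F [ 0.1 -0.3 -0.4] op 0.0168
```

```bash
python3 -m jog '[[0,0,0.002,0,-1],[0,0,0.001,0,-1]]'; python3 d.py .39 .2915 .0455 91.7;python3 -m jog '[[0,0,0.001,0,-1],[0,0,0.0,0,-1]]'; python3 d.py .39 .2915 .0455 91.7
```

```text
clock: 7.35
tool_pos: [0.3925, 0.2919, 0.0462]
ee_rot: [[-0.033, 0.999, 0.011], [0.999, 0.033, 0.015], [0.014, 0.011, -1.0]]
ft_force: [-0.7, -0.4, -0.7]
opening: 0.0163
clock 7.35 pos [0.3925 0.2919 0.0462] yaw 91.92 tilt [0.0106 0.0147] shift tool [-0.0004 -0.0025  0.0007] turn 0.22 F [-0.7 -0.4 -0.7] op 0.0163
clock: 7.55
tool_pos: [0.3927, 0.2921, 0.0455]
ee_rot: [[-0.034, 0.999, 0.011], [0.999, 0.033, 0.015], [0.015, 0.012, -1.0]]
ft_force: [0.2, -0.4, -0.8]
opening: 0.0167
clock 7.55 pos [0.3927 0.2921 0.0455] yaw 91.92 tilt [0.0114 0.0152] shift tool [-0.0006 -0.0027 -0.    ] turn 0.22 F [ 0.2 -0.4 -0.8] op 0.0167
```

Still no contact; continue down in 1 mm steps.

```bash
for i in 1 ; do python3 -m jog '[[0,0,0.001,0,-1],[0,0,0.0,0,-1]]'; python3 -m jog '[[0,0,0.0015,0,-1],[0,0,0.0,0,-1]]'; done
python3 - <<'E'
from h import *
im,_=manip.grab_frame('side'); cv2.imwrite('pics/side3.png',cv2.resize(im[140:320,200:360,::-1],None,fx=3.3,fy=3.3,interpolation=cv2.INTER_CUBIC))
E
```

```text
clock: 7.75
tool_pos: [0.3932, 0.2924, 0.0455]
ee_rot: [[-0.034, 0.999, 0.012], [0.999, 0.033, 0.016], [0.015, 0.013, -1.0]]
ft_force: [-0.7, 0.8, -0.7]
opening: 0.0166
clock: 7.95
tool_pos: [0.3937, 0.2929, 0.0456]
ee_rot: [[-0.034, 0.999, 0.013], [0.999, 0.033, 0.016], [0.016, 0.013, -1.0]]
ft_force: [0.1, 0.2, -1.0]
opening: 0.0167
```

View pics/side3.png

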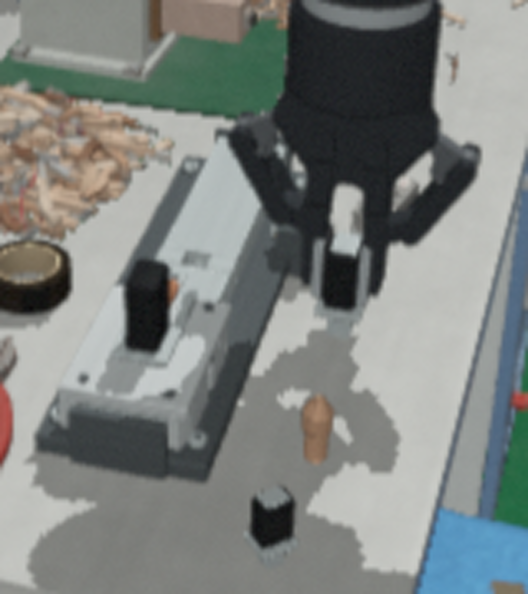

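```bash
python3 -m jog '[[0,-0.0005,0.003,0,-1]]'; python3 -m jog '[[0,0,0.0025,0,-1]]'
```

```text
clock: 8.1
tool_pos: [0.394, 0.2933, 0.045]
ee_rot: [[-0.034, 0.999, 0.013], [0.999, 0.034, 0.016], [0.015, 0.013, -1.0]]
ft_force: [-10.0, -7.0, 33.1]
opening: 0.0167
clock: 8.2
tool_pos: [0.3941, 0.2933, 0.0451]
ee_rot: [[-0.034, 0.999, 0.01], [0.999, 0.034, 0.014], [0.013, 0.011, -1.0]]
ft_force: [-9.7, -7.0, 22.3]
opening: 0.0168
```

```bash
python3 -m jog '[[0,0,0,0,-1]]'; python3 -m jog '[[0,0,0,0,-0.3],[0,0,0,0,-0.1],[0,0,0,0,0],[0,0,0,0,0]]'
```

```text
clock: 8.3
tool_pos: [0.3945, 0.2935, 0.0459]
ee_rot: [[-0.034, 0.999, 0.011], [0.999, 0.034, 0.014], [0.014, 0.012, -1.0]]
ft_force: [0.4, 0.4, -0.5]
opening: 0.0165
clock: 8.7
tool_pos: [0.3942, 0.2934, 0.0449]
ee_rot: [[-0.034, 0.999, 0.011], [0.999, 0.034, 0.014], [0.014, 0.011, -1.0]]
ft_force: [-0.5, -0.0, -0.3]
opening: 0.0426
```

```bash
python3 -m jog '[[0,0,-0.008,0,0],[0,0,-0.02,0,0],[0,0,-0.03,0,0],[0,0,-0.03,0,0],[0,0,-0.02,0,0]]';python3 d.py .475 .382 .15 91.7
python3 - <<'E'
from h import *
im,_=manip.grab_frame('side'); cv2.imwrite('pics/side4.png',cv2.resize(im[140:320,200:360,::-1],None,fx=3.3,fy=3.3,interpolation=cv2.INTER_CUBIC))
E
```

```text
clock: 9.2
tool_pos: [0.39, 0.29, 0.1529]
ee_rot: [[-0.034, 0.999, 0.002], [0.999, 0.034, 0.009], [0.009, 0.002, -1.0]]
ft_force: [0.5, 0.2, 0.0]
opening: 0.0427
clock 9.2 pos [0.39   0.29   0.1529] yaw 91.95 tilt [0.0015 0.0088] shift tool [0.089  0.0881 0.0038] turn 0.25 F [0.5 0.2 0. ] op 0.0427
```

View pics/side4.png

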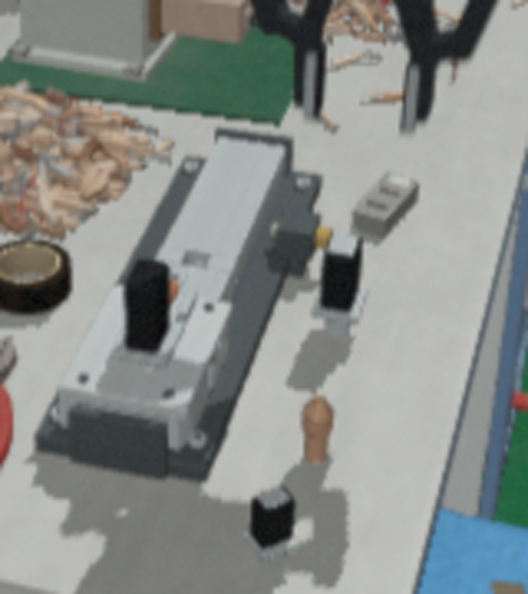

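```bash
python3 -m jog '[[0.03,0.03,0.0,0,0],[0.03,0.03,0,0,0],[0.029,0.028,0,0.2,0],[0,0,0,0,0]]';python3 d.py .475 .382 .11 91.7
```

```text
clock: 9.65
tool_pos: [0.4783, 0.3851, 0.1585]
ee_rot: [[-0.029, 1.0, 0.009], [0.999, 0.029, 0.013], [0.013, 0.009, -1.0]]
ft_force: [0.1, -0.8, 0.5]
opening: 0.0428
clock 9.65 pos [0.4783 0.3851 0.1585] yaw 91.69 tilt [0.0087 0.0128] shift tool [-0.0036 -0.0039  0.0484] turn -0.01 F [ 0.1 -0.8  0.5] op 0.0428
```

Run:
```python
from h import *
im,_=manip.grab_frame('side'); cv2.imwrite('pics/side5.png',cv2.resize(im[140:320,180:340,::-1],None,fx=3.3,fy=3.3,interpolation=cv2.INTER_CUBIC))
```

```text
(no output)
```

View pics/side5.png

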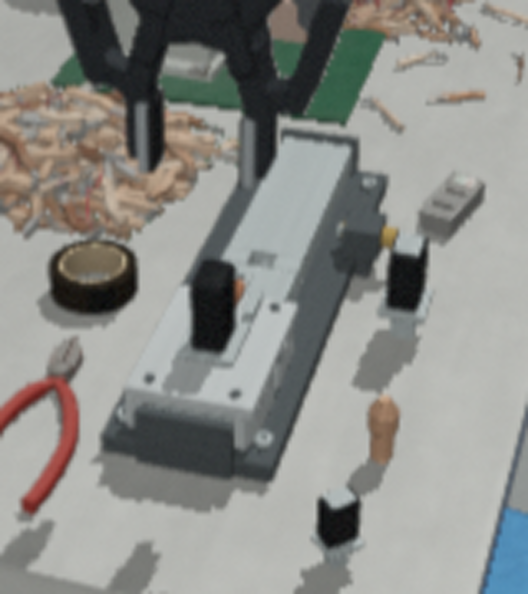

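```bash
python3 -m jog '[[-0.0036,-0.0039,0.02,0,0],[0,0,0.02,0,0],[0,0,0,0,0]]';python3 d.py .475 .382 .066 91.7
```

```text
clock: 10.0
tool_pos: [0.4716, 0.3787, 0.1165]
ee_rot: [[-0.03, 1.0, 0.005], [1.0, 0.03, 0.01], [0.01, 0.006, -1.0]]
ft_force: [-0.6, -0.1, 0.0]
opening: 0.0425
clock 10.0 pos [0.4716 0.3787 0.1165] yaw 91.7 tilt [0.0055 0.01  ] shift tool [0.0027 0.0032 0.0506] turn 0.0 F [-0.6 -0.1  0. ] op 0.0425
```

```bash
python3 -m jog '[[0.002,0.003,0.012,0,0],[0,0,0.012,0,0],[0,0,0.012,0,0],[0,0,0,0,0]]';python3 d.py .475 .382 .066 91.7
```

```text
clock: 10.4
tool_pos: [0.4743, 0.3804, 0.0796]
ee_rot: [[-0.029, 1.0, 0.007], [1.0, 0.029, 0.011], [0.01, 0.007, -1.0]]
ft_force: [0.4, -0.9, -0.6]
opening: 0.0427
clock 10.4 pos [0.4743 0.3804 0.0796] yaw 91.67 tilt [0.0067 0.0106] shift tool [0.0014 0.0006 0.0136] turn -0.03 F [ 0.4 -0.9 -0.6] op 0.0427
```

```bash
python3 -m jog '[[0.0014,0.0006,0.007,0,0],[0,0,0.006,0,0],[0,0,0,0,0]]';python3 d.py .475 .382 .066 91.7
```

```text
clock: 10.7
tool_pos: [0.4755, 0.3824, 0.0661]
ee_rot: [[-0.029, 1.0, 0.008], [1.0, 0.029, 0.011], [0.011, 0.008, -1.0]]
ft_force: [-0.7, 0.2, -0.3]
opening: 0.0428
clock 10.7 pos [0.4755 0.3824 0.0661] yaw 91.68 tilt [0.0075 0.0112] shift tool [-0.0004 -0.0005  0.0001] turn -0.02 F [-0.7  0.2 -0.3] op 0.0428
```

```bash
python3 -m jog '[[0,0,0,0,-1],[0,0,0,0,-1],[0,0,0,0,-1],[0,0,0,0,-1],[0,0,0,0,-1]]' 80;python3 d.py .475 .382 .066 91.7
```

```text
clock: 11.2
tool_pos: [0.4754, 0.3826, 0.0665]
ee_rot: [[-0.029, 1.0, 0.007], [1.0, 0.029, 0.012], [0.011, 0.007, -1.0]]
ft_force: [0.2, 0.2, -1.8]
opening: 0.0171
clock 11.2 pos [0.4754 0.3826 0.0665] yaw 91.67 tilt [0.0067 0.0115] shift tool [-0.0006 -0.0004  0.0005] turn -0.03 F [ 0.2  0.2 -1.8] op 0.0171
```

```bash
python3 -m jog '[[-0.01,0,0,0,-1],[-0.015,0,0,0,-1]]';python3 -m jog '[[-0.02,0,0,0,-1],[-0.02,0,0,0,-1],[-0.015,0,0,0,-1],[-0.005,0,0,0,-1],[0,0,0,0,-1]]'; python3 d.py .479 .237 .066 91.7
```

```text
clock: 11.4
tool_pos: [0.4761, 0.3581, 0.0665]
ee_rot: [[-0.031, 1.0, 0.007], [0.999, 0.031, 0.013], [0.013, 0.008, -1.0]]
ft_force: [1.1, 2.2, -0.8]
opening: 0.0168
clock: 11.9
tool_pos: [0.4781, 0.2912, 0.0664]
ee_rot: [[-0.028, 1.0, 0.008], [1.0, 0.028, 0.013], [0.013, 0.008, -1.0]]
ft_force: [1.2, 1.8, -2.4]
opening: 0.017
clock 11.9 pos [0.4781 0.2912 0.0664] yaw 91.59 tilt [0.0078 0.0131] shift tool [-0.0543 -0.0006 -0.0003] turn -0.11 F [ 1.2  1.8 -2.4] op 0.017
```

Run:
```python
from h import *
for n in ('side','top'):
    im,_=manip.grab_frame(n); np.savez(f'pics/{n}6.npz',im=im); a=im[130:290,190:350] if n=='side' else im[150:260,155:345]
    cv2.imwrite(f'pics/{n}6.png',cv2.resize(a[:,:,::-1],None,fx=3.7 if n=='side' else 4.2,fy=3.7 if n=='side' else 4.2,interpolation=cv2.INTER_CUBIC))
```

```text
(no output)
```

View pics/side6.png

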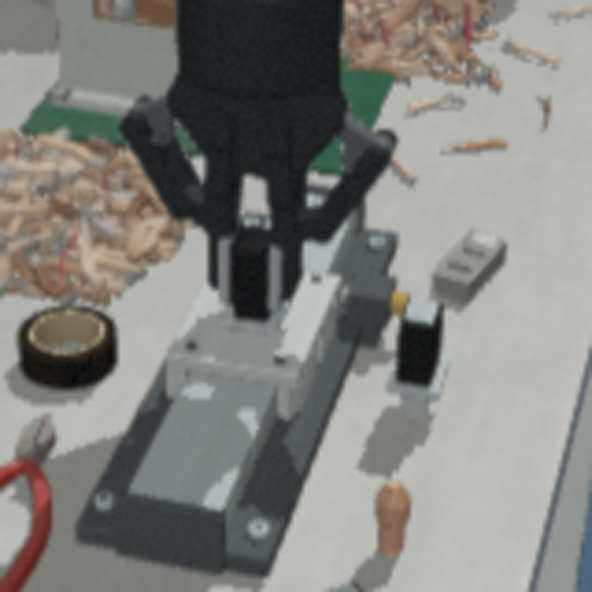

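View pics/top6.png

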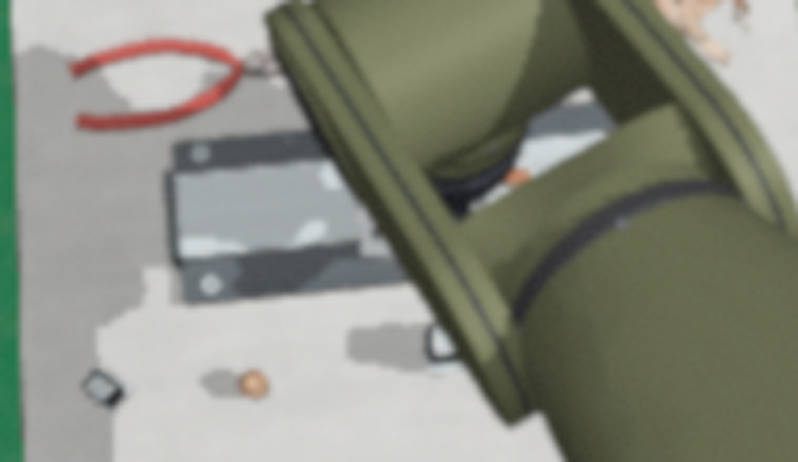

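```bash
python3 -m jog '[[-0.012,0,0,0,-1],[-0.012,0,0,0,-1],[-0.01,0,0,0,-1],[-0.006,0,0,0,-1]]'; python3 -m jog '[[0,0,0,0,-1]]';python3 d.py .479 .238 .066 91.7
```

```text
clock: 12.4
tool_pos: [0.4793, 0.2538, 0.0665]
ee_rot: [[-0.031, 0.999, 0.008], [0.999, 0.031, 0.019], [0.019, 0.009, -1.0]]
ft_force: [1.4, 5.9, -1.5]
opening: 0.0171
clock: 12.5
tool_pos: [0.4793, 0.2526, 0.0665]
ee_rot: [[-0.031, 0.999, 0.008], [0.999, 0.031, 0.017], [0.017, 0.009, -1.0]]
ft_force: [1.8, -1.8, -0.2]
opening: 0.0172
clock 12.5 pos [0.4793 0.2526 0.0665] yaw 91.77 tilt [0.0083 0.0171] shift tool [-0.0146 -0.0008  0.0002] turn 0.07 F [ 1.8 -1.8 -0.2] op 0.0172
```

```bash
python3 -m jog '[[-0.004,0,0,0,-1]]'|sed -n '2p;4p'; python3 -m jog '[[-0.003,0,0,0,-1]]'|sed -n '2p;4p';python3 -m jog '[[-0.003,0,0,0,-1]]'|sed -n '2p;4p'
```

```text
tool_pos: [0.4794, 0.2489, 0.0665]
ft_force: [1.1, 6.0, -0.6]
tool_pos: [0.4795, 0.2461, 0.0665]
ft_force: [1.2, 5.1, -1.2]
tool_pos: [0.4796, 0.2432, 0.0664]
ft_force: [1.3, 4.4, -1.3]
```

```bash
for i in 1; do python3 -m jog '[[-0.002,0,0,0,-1]]'|sed -n '2p;4p'; python3 -m jog '[[-0.002,0,0,0,-1]]'|sed -n '2p;4p'; done
```

```text
tool_pos: [0.4796, 0.2407, 0.0664]
ft_force: [1.5, 0.9, 0.8]
tool_pos: [0.4797, 0.2383, 0.0665]
ft_force: [1.2, 1.8, -0.2]
```

```bash
python3 -m jog '[[-0.0015,0,0,0,-1]]'|sed -n '2p;4p'
```

```text
tool_pos: [0.4798, 0.2367, 0.0664]
ft_force: [1.9, 4.4, -1.3]
```

```bash
python3 -m jog '[[0,0,0,0,-1]]'|sed -n '2p;4p'
```

```text
tool_pos: [0.4798, 0.2366, 0.0665]
ft_force: [1.8, 1.6, -0.6]
```

Run:
```python
from h import *
for n in ('side','top'):
    im,d=manip.grab_frame(n); np.savez(f'pics/{n}7.npz',im=im,d=d); 
    a=im[130:260,210:340] if n=='side' else im[150:260,200:320]
    k=4.5 
    cv2.imwrite(f'pics/{n}7.png',cv2.resize(a[:,:,::-1],None,fx=k,fy=k,interpolation=cv2.INTER_CUBIC))
```

View pics/side7.png

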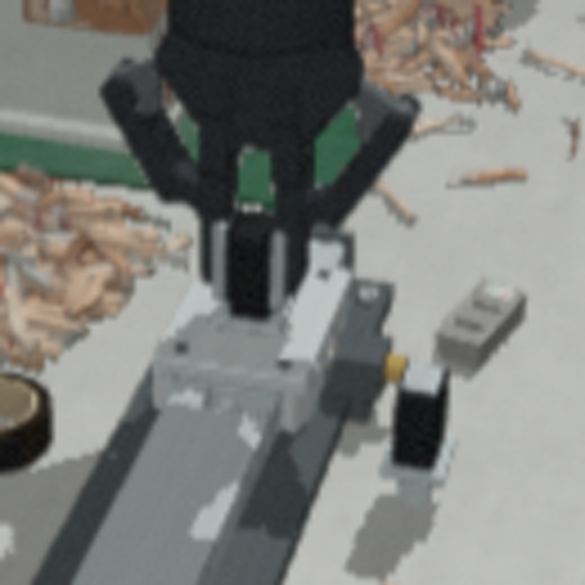

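View pics/top7.png

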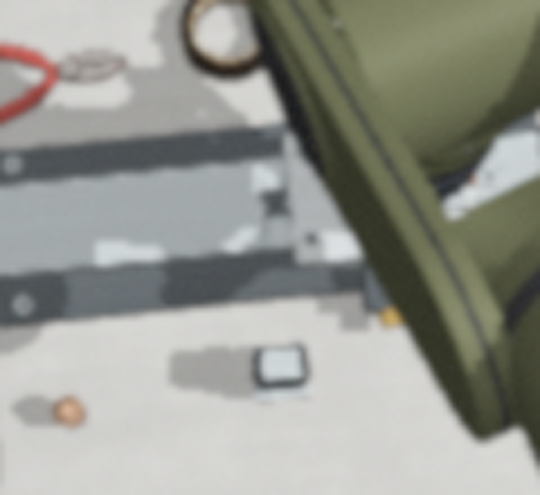

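```bash
python3 -m jog '[[0,0,0,0,-0.4],[0,0,0,0,-0.4],[0,0,0,0,-0.4],[0,0,0,0,-0.4]]'
python3 - <<'E'
from h import *
for n in ('side','top'):
    im,d=manip.grab_frame(n); np.savez(f'pics/{n}8.npz',im=im,d=d)
A=np.load('pics/side7.npz')['im'];B=np.load('pics/side8.npz')['im']
g=lambda a:cv2.cvtColor(a,cv2.COLOR_RGB2GRAY).astype(np.float32)
for n,bx in (('side',(200,225,238,290)),('side',(185,215,265,287)),('side',(230,255,215,265)),('top',(176,208,255,275)),):
    A=np.load(f'pics/{n}7.npz')['im'];B=np.load(f'pics/{n}8.npz')['im'];r0,r1,c0,c1=bx
    a=g(A)[r0:r1,c0:c1];b=g(B)[r0:r1,c0:c1]; print(n,bx,cv2.phaseCorrelate(a,b,cv2.createHanningWindow(a.shape[::-1],cv2.CV_32F)),np.abs(a-b).mean())
ey=np.array([-np.sin(np.radians(1.7)),np.cos(np.radians(1.7)),0])
for n in('side','top'):
    p=np.array([.479,.238,.04]); print(n,np.array(proj(n,p-.001*ey))-np.array(proj(n,p)))
E
```

```text
clock: 13.7
tool_pos: [0.4803, 0.2364, 0.0665]
ee_rot: [[-0.032, 0.999, 0.01], [0.999, 0.032, 0.018], [0.017, 0.011, -1.0]]
ft_force: [-0.2, 0.4, 0.8]
opening: 0.0253
side (200, 225, 238, 290) ((0.010581246301995861, 0.47103590143338536), 0.8637869615908023) 3.0761538
side (185, 215, 265, 287) ((1.6650313597107385, -0.03001445450763285), 1.1533711797661252) 14.395454
side (230, 255, 215, 265) ((0.06675244201523967, 0.19120871706221365), 0.9782141174316407) 0.53074914
top (176, 208, 255, 275) ((0.1031482890110702, -0.052712143113275545), 0.8733598610386253) 1.1252574
side [ 0.13030114 -0.26856082]
top [ 0.45004549 -0.04491378]
```

Run:
```python
from h import *
g=lambda a:cv2.cvtColor(a,cv2.COLOR_RGB2GRAY).astype(int)
out=[]
for k in (7,8):
    S=np.load(f'pics/side{k}.npz')['im'];T=np.load(f'pics/top{k}.npz')['im']
    print(k,'side col 250-252',g(S)[196:226,250:253].mean(1).round().astype(int).tolist())
    print(k,'top rows 185-189',g(T)[188:191,255:272].mean(0).round().astype(int).tolist(), g(T)[199:202,255:275].mean(0).round().astype(int).tolist())
    out.append(cv2.resize(S[160:240,235:300,::-1],None,fx=6,fy=6,interpolation=cv2.INTER_NEAREST))
cv2.imwrite('pics/cmp.png',np.hstack(out))
```

```text
7 side col 250-252 [188, 190, 192, 190, 186, 171, 154, 138, 135, 129, 110, 101, 118, 140, 145, 140, 138, 132, 126, 132, 146, 170, 177, 165, 142, 132, 130, 130, 130, 130]
7 top rows 185-189 [176, 196, 206, 207, 209, 203, 187, 166, 154, 163, 174, 177, 176, 172, 155, 122, 83] [188, 183, 173, 156, 155, 162, 166, 166, 162, 161, 169, 175, 175, 171, 170, 175, 181, 185, 185, 184]
8 side col 250-252 [187, 190, 183, 158, 140, 138, 136, 136, 136, 129, 113, 111, 139, 164, 168, 144, 138, 133, 127, 132, 154, 179, 178, 166, 144, 132, 131, 130, 131, 130]
8 top rows 185-189 [177, 196, 206, 208, 210, 204, 187, 166, 155, 166, 175, 177, 176, 172, 155, 121, 83] [171, 168, 165, 154, 154, 162, 166, 166, 163, 161, 169, 176, 174, 171, 171, 174, 177, 179, 178, 177]
```

View pics/cmp.png

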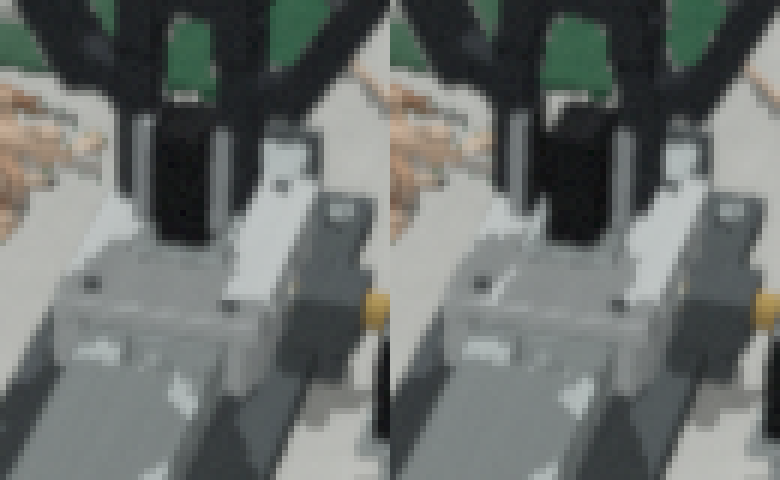

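Run:
```python
from h import *
th=np.radians(1.7);ey=np.array([-np.sin(th),np.cos(th)])
f0=lambda u,v,z:(onplane('top',155+u/4.2,160+v/4.2,z)[:2]@ey).round(4)
f8=lambda u,v,z:(onplane('top',200+u/4.5,150+v/4.5,z)[:2]@ey).round(4)
print('init rear',f0(180,105,.04),f0(188,232,.04),'front',f0(350,92,.04),f0(360,215,.04))
print('now rear',f8(285,135,.04),f8(297,260,.04))
print('catch edges init top',f0(530,225,.032),f0(573,225,.032),'screw',f0(555,255,.022),'ball',f0(549,202,.025))
g=lambda k,o,u,v,z:(onplane('side',o[0]+u/k,o[1]+v/k,z)[:2]@ey).round(4)
# cmp right panel: k=6 origin 235,160, u-390
print('side now rear top edge',g(6,(235,160),60,300,.04),g(6,(235,160),250,322,.04))
print('side init rear edge (sc)',g(4,(195,170),95,352,.04),g(4,(195,170),238,375,.04),'front',g(4,(195,170),300,252,.04))
```

```text
init rear 0.4088 0.4096 front 0.3192 0.32
now rear 0.2635 0.2642
catch edges init top 0.232 0.2096 screw 0.22 ball 0.2201
side now rear top edge 0.2689 0.2649
side init rear edge (sc) 0.4146 0.4127 front 0.3262
```

```bash
python3 -m jog '[[0,0,0,0,-1],[0,0,0,0,-1],[0,0,0,0,-1]]' | sed -n '2p;4,5p'; for i in 1 ; do python3 -m jog '[[0.0012,0,0,0,-1]]'| sed -n '2p;4p'; python3 -m jog '[[0.0012,0,0,0,-1]]'| sed -n '2p;4p'; python3 -m jog '[[0.0012,0,0,0,-1]]'| sed -n '2p;4p'; done
```

```text
tool_pos: [0.4798, 0.2365, 0.0667]
ft_force: [-0.1, 0.2, 0.6]
opening: 0.0172
tool_pos: [0.4798, 0.2374, 0.0668]
ft_force: [0.4, -1.0, 0.5]
tool_pos: [0.4798, 0.2383, 0.0668]
ft_force: [0.3, -3.0, 1.9]
tool_pos: [0.4797, 0.239, 0.0667]
ft_force: [0.8, -5.7, 1.9]
```

```bash
python3 -m jog '[[0,0,0,0,-1]]'| sed -n '2p;4p'; python3 -m jog '[[-0.001,0,0,0,-1]]'| sed -n '2p;4p';python3 -m jog '[[0,0,0,0,-1],[0,0,0,0,-1]]'
```

```text
tool_pos: [0.4797, 0.239, 0.0667]
ft_force: [0.3, -0.9, 0.6]
tool_pos: [0.4798, 0.2386, 0.0668]
ft_force: [-0.5, 1.5, -0.0]
clock: 14.8
tool_pos: [0.4797, 0.2386, 0.0667]
ee_rot: [[-0.031, 0.999, 0.007], [0.999, 0.031, 0.016], [0.016, 0.008, -1.0]]
ft_force: [-0.5, -1.0, 1.5]
opening: 0.0171
```

```bash
for i in 1 ; do python3 -m jog '[[-0.0015,0,0,0,-1]]'| sed -n '2p;4p'; python3 -m jog '[[-0.0015,0,0,0,-1]]'| sed -n '2p;4p'; python3 -m jog '[[-0.0015,0,0,0,-1]]'| sed -n '2p;4p'; done
```

```text
tool_pos: [0.4798, 0.2375, 0.0668]
ft_force: [0.6, 1.5, 0.5]
tool_pos: [0.4798, 0.2365, 0.0667]
ft_force: [0.9, 3.7, -0.7]
tool_pos: [0.4798, 0.2358, 0.0667]
ft_force: [1.5, 7.8, -1.2]
```

```bash
python3 -m jog '[[0.0005,0,0,0,-1]]'| sed -n '2p;4p'; python3 -m jog '[[0.0008,0,0,0,-1]]'| sed -n '2p;4p';python3 -m jog '[[0,0,0,0,-1]]'
```

```text
tool_pos: [0.4798, 0.2361, 0.0668]
ft_force: [1.7, -1.0, 1.0]
tool_pos: [0.4798, 0.2365, 0.0667]
ft_force: [1.4, -1.3, -0.2]
clock: 15.4
tool_pos: [0.4798, 0.2365, 0.0668]
ee_rot: [[-0.031, 0.999, 0.008], [0.999, 0.031, 0.019], [0.019, 0.009, -1.0]]
ft_force: [1.2, 2.0, 0.2]
opening: 0.0171
```

```bash
python3 -m jog '[[0.0006,0,0,0,-1]]'| sed -n '2p;4p'; for i in 1 ; do python3 -m jog '[[0,0,0,0,-1]]'| sed -n '2p;4p';python3 -m jog '[[0,0,0,0,-1]]'| sed -n '2p;4p'; done
python3 - <<'E'
from h import *
g=lambda a:cv2.cvtColor(a,cv2.COLOR_RGB2GRAY).astype(int)
for n in ('side','top'):
    im,d=manip.grab_frame(n); np.savez(f'pics/{n}9.npz',im=im,d=d)
    if n=='top': print(g(im)[188:191,255:272].mean(0).round().astype(int).tolist())
    else:
        print(g(im)[196:226,250:253].mean(1).round().astype(int).tolist())
        cv2.imwrite('pics/side9.png',cv2.resize(im[130:330,180:350,::-1],None,fx=3,fy=3,interpolation=cv2.INTER_CUBIC))
E
```

```text
tool_pos: [0.4798, 0.2368, 0.0667]
ft_force: [1.1, -1.5, 0.5]
tool_pos: [0.4797, 0.2368, 0.0667]
ft_force: [0.5, 1.9, -0.8]
tool_pos: [0.4798, 0.2368, 0.0667]
ft_force: [0.0, 0.1, 0.4]
[187, 190, 192, 190, 185, 171, 153, 137, 135, 133, 121, 104, 118, 138, 143, 141, 139, 132, 123, 131, 147, 170, 177, 165, 143, 132, 130, 130, 130, 129]
[176, 197, 205, 208, 208, 203, 187, 167, 158, 166, 175, 177, 176, 172, 155, 122, 85]
```

View pics/side9.png

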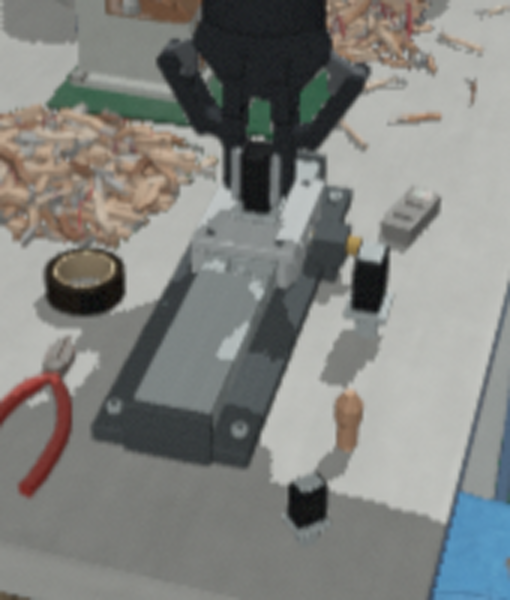

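Run:
```python
from cell import manip
print(manip.job_done()); o=manip.get_obs(); print(o['clock'],o['tool_pos'],o['ft_force'],o['opening'])
```

```text
the job is handed in; nothing more can be done
None
the job is handed in; nothing more can be done
```

I pulled the plug straight up and stood it upright on the empty worktop on the robot's side of the slide. I then slid the carriage about 146 mm along the rail into the ball catch. The job was handed in at about 16 s with the handle still gripped at 80 N.

**Last checks:**
- **In the notch:** pushing the slide about 1 to 2 mm either way met a spring-like force, −5.7 N backwards and +7.8 N forwards. That is more than friction and rubbing would give, so I take the ball to be in the notch. The forward push was slightly above the roughly 7 N that pushes it out. The pictures and forces afterwards showed no change, so it stayed in.
- **At rest:** the force along the rail in the last readings was between −1.5 and +1.9 N, ending near 0. The plug was still standing and the other things I could see in the last side view were where they started.

**What disagreed or was not clear-cut:**
- **Position in the notch:** the pictures put the slide about 1 to 2 mm past the catch's centre. The forces put the centre at about y = 0.2374 m, and the tool ended at 0.2368 m.
- **The click:** I did not feel the ball clearly pull the slide in as it arrived. I opened the fingers once to let it centre itself; the slide did not visibly move, and I gripped it again.
- **Setting the plug down:** the wrist force rose briefly to about 33 N vertically (about 35 N in all) when the plug met the worktop.

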